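# Release the quarter-turn fastener and hold the valve enclosure's panel shut

### The job

The access panel on top of the white valve enclosure stands slightly ajar because its quarter-turn fastener is crosswise and cannot enter its slot. Turn the fastener's wing a quarter turn clockwise, past its click, until the wing lines up with the two index marks on the panel; then press the panel fully down against its frame and finish while still holding it pressed there with the fingers. Do not push the tin, the jar and the wrench beside the enclosure out of their places.

Things in the scene. Friction and masses are not known exactly. Their poses are not given: they have to be found in the camera images.
- enclosure: White painted box, 160 (x) x 200 (y) x 70 mm high, fixed to the bench. Origin: centre of its underside. x points from its front (vents, two plugged fittings) to its rear (hinges), y to its left seen from the front, z up. The aluminium access panel on top (152 x 196 x 5 mm) is hinged at the rear; when shut its upper face is 77 mm above the bench.
- panel (a joint): Opening of the panel about its rear hinge (enclosure x = +76 mm, 74.5 mm up), rad: 0 = fully down on its frame (firm stop), 0.09 = ajar (upper stop, where it rests), front edge 14 mm up. A spring lifts it: holding it down takes about 7 N at the push pad or fastener, both 115 mm from the hinge. With the fastener crosswise its pin stops the panel at about 0.05.
- fastener (a joint): Angle of the quarter-turn fastener, rad, growing clockwise seen from above: 0 = crosswise, 1.57 = aligned with the index marks and the slot below. Starts between 0 and 0.4. Sprung detent: about 0.1 N m resists from about 0.45 to 1.0, beyond which it snaps on to about 1.52 by itself once let go. Stops at -0.06 and 1.65.
- fastener_wing (a point): Centre of the fastener's upright dark steel wing, to grip from above: 10 mm thick (point x), 36 mm long (point y); top 11 mm above this point, panel face 15 mm below it. It turns about the point's z axis, square to the panel. The length lies along the enclosure's y axis at joint 0, along its x axis when aligned. 45 mm left of the panel's middle, on a disc 30 mm wide, 4 mm high.
- push_pad (a point): Centre of the upper face of the round black rubber push pad, 32 mm across, standing 3 mm proud of the panel, 115 mm from the hinge, 45 mm right of the middle. Moves with the panel; with the panel shut it lies 80 mm above the bench. Axes as the panel's.
- tin_centre (a point): Centre of the round white ferrule tin, 55 mm across, 18 mm high, on the bench at the enclosure's left. To be left alone.
- jar_centre (a point): Centre of the small septa jar, 39 mm across, 47 mm high, on the bench at the enclosure's right. To be left alone.
- wrench_centre (a point): Centre of the open-ended wrench, 141 x 27 x 6 mm, on the bench at the enclosure's right. To be left alone.

How it is judged:
By the outcome, as a careful person would: the job done as asked, in the order asked, and still so for the second after the job is handed in, while the arm keeps its last pose, push and grip.
It also fails if it takes over 51 s, if anything falls off the work surface, if the arm or the gripper's body presses on something with over 40 N, if the wrist force passes 120 N, or if a joint passes its speed limit or range.

### The arm

A 6-joint arm with a two-finger parallel gripper is mounted at the origin on a cart in front of the work surface, level with it; the furniture and walls round the work are solid. World frame = base frame: x ahead of the robot, y to its left, z up, the work surface at z = 0. Lengths are in m, angles in rad, forces in N, time in s.
With the tool pointing down it reaches from about 0.4 to 0.825 m from the base axis. Payload 7 kg.
Tool frame: the origin (TCP) lies on the mounting face of the last link; the fingertips stand 178 mm ahead of it and the grasp point (between the pads) lies 159 mm ahead of it; z points along the fingers, y is the direction in which the jaws open and shut (so a half turn about z gives the same grasp; the last joint's range is limited). The gripper opens to 88 mm and grips with 3 to 60 N. Pads are 19 mm wide; open, the fingers measure 130 mm over their backs; the gripper's body (78 mm by 193 mm) begins 47 mm behind the grasp point.
Start: joints at [-0.851, 0.359, 0.012, 0, -1.224, -0.288], TCP at [0.282, -0.613, 0.405] pointing down, gripper open.
Joint ranges: [-3.07, 3.07], [-1.43, 2.12], [-1.02, 1.25], [-3.03, 1.67], [-3.05, -0], [-3.03, 3.03]. Speed limits (rad/s): [2.39, 2.39, 3.01, 3.14, 3.14, 3.14].

### API

Orientations are given as [roll, pitch, yaw] about the fixed x, y, z axes, in that order (R = Rz(yaw) Ry(pitch) Rx(roll)).
In Python, from station import * gives the robot as it stands.
- The arm moves only by the tool arm_command, never from a script. Its argument "targets" is a list of rows, each a list of 3 entries, a list of its own where there are three numbers: the turn, a rotation vector about the world's x, y, z in rad, then the shift along the world's x, y, z in mm, then the closure, from 0 (fully open) to 1 (shut). In form: [[[wx, wy, wz], [tx, ty, tz], fingers], ...]. A call has 1 to 8 rows; each row shifts and turns the commanded pose from where the row before left it; what a row does not reach is not made up. A row lasts 1/10 s, in which the tool goes at most 50 mm and 8.59 degrees, less where a joint would pass 70% of its speed; a pose out of reach is approached as far as the arm can. A call with a gripper value outside its range is refused whole. The fingers move at their own pace and stop on an object; "squeeze" is the grip in N (left out, the last holds). Time passes only in rows, so rows that do not move let the fingers close. It gives the time, the measured TCP pose, the force and the opening at its end, in the units of the state.
- get_state(): the state, without advancing time (a new reading comes with each control period).
- grab_frame(name): name is "scene" or "top"; returns (picture, depth): 420x560x3 uint8, red, green, blue; 420x560 float32, m along the optical axis (not along the pixel's ray), 0 where there is no reading.
- camera_params(name): a dict with "mtx" (3x3 intrinsics, pixels), "eye" and "orientation" of the camera in the world. Camera axes: x right, y down, z forward; pixel columns grow to the right and rows downward; lengths in m; the calibration is good to about 2 mm. A picture is of the moment at which its call begins. camera_params takes no time and is no camera call.
- job_done(): hands the job in, once; it reports no verdict.
The state is a dict: "t": time; "q": joint angles; "qd": joint speeds; "joint_efforts": joint torques, N m; "eef_pos": TCP position; "ee_rot": TCP orientation; "force": force on the tool from outside, world axes, zero at the start; "moment": the same for the moment, N m; "width": finger opening in m.
Only numpy, scipy, OpenCV 4.12 (cv2) and the standard library are available. Lean on these libraries where they do the work, as an engineer would, in place of code of your own. Each camera call takes 0.05 s, during which the arm holds its last target.

## Working session

There is one attempt and no reset: what is moved stays moved. The work goes in short steps, Python scripts to look and compute and a tool call to move; the robot and the scene stay as the last step left them, time stands still between calls to the robot, and variables do not carry over. Pictures are saved under pics/ and viewed, and the job is handed in when it is done.

Besides the shell and the picture viewer there is one more tool, called after "Request:" by a JSON object that holds its "op" and its "data". arm_command: Moves the arm, as the interface text tells. Its arguments: {"type":"object","properties":{"targets":{"type":"array"},"squeeze":{"type":"number"}},"required":["targets"]}

```bash
mkdir -p pics; ls
python3 - <<'E'
from station import *
import cv2,numpy as np
print(get_state())
for n in("scene","top"):
    p,d=grab_frame(n); cv2.imwrite(f"pics/{n}0.png",p[:,:,::-1]); np.save(f"pics/{n}0_d.npy",d); print(n,camera_params(n))
E
```

```text
pics
{'t': 0.0, 'q': array([-8.50914559e-01,  3.59368923e-01,  1.10810441e-02, -3.31082828e-04,
       -1.22409695e+00, -2.88050319e-01]), 'qd': array([-0.00126112, -0.0004211 ,  0.00075893,  0.0009406 , -0.00110175,
       -0.00233094]), 'joint_efforts': array([ 2.57802158e-04, -5.82718098e+01,  2.93056977e+01,  6.99683100e+00,
        6.87731575e-03, -1.87558030e-04]), 'eef_pos': array([ 0.28239875, -0.61287932,  0.40374716]), 'ee_rot': array([ 3.13998117e+00, -1.52890680e-04, -2.70987383e+00]), 'force': array([-0.41106495, -0.12228564,  0.01103239]), 'moment': array([-0.00958474,  0.02308395,  0.07373084]), 'width': 0.08739212240435947}
scene {'mtx': array([[400.1808555 ,   0.        , 277.20350815],
       [  0.        , 400.1808555 , 212.26108457],
       [  0.        ,   0.        ,   1.        ]]), 'eye': array([-0.14722001, -0.41970482,  0.51813356]), 'orientation': array([-2.09065731, -0.02017275, -1.07671895])}
top {'mtx': array([[399.80297935,   0.        , 272.00377952],
       [  0.        , 399.80297935, 211.79057413],
       [  0.        ,   0.        ,   1.        ]]), 'eye': array([ 0.42457484, -0.07693317,  0.90547055]), 'orientation': array([-2.98363905,  0.00443421, -1.5794138 ])}
```

View pics/scene0.png

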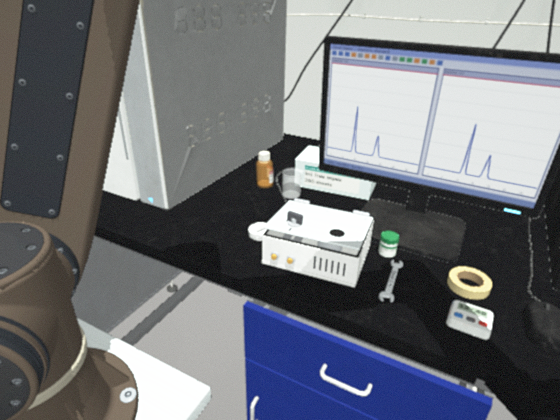

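View pics/top0.png

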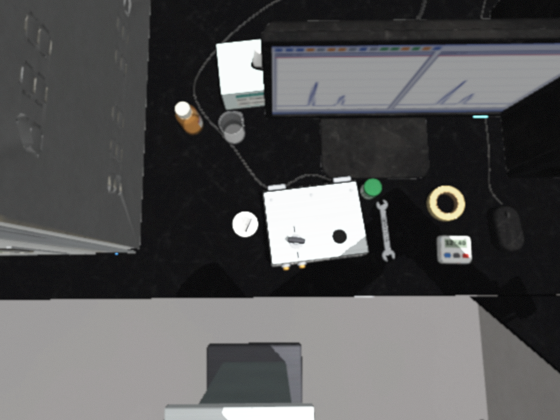

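The top view shows the enclosure at about (315,222), its wing at (296,240), the pad at (340,236), the tin at (245,224), the jar at (371,189) and the wrench at (386,231). Next I'll zoom in and measure.

```bash
cat > h.py <<'E'
import numpy as np,cv2
from scipy.spatial.transform import Rotation as Ro
from station import *
def ray(n,u,v):
    c=camera_params(n); K=c['mtx']; R=Ro.from_euler('xyz',c['orientation']).as_matrix()
    return c['eye'],R@np.linalg.inv(K)@np.array([u,v,1.])
def onz(n,u,v,z):
    e,d=ray(n,u,v); return e+d*(z-e[2])/d[2]
def proj(n,P):
    c=camera_params(n); R=Ro.from_euler('xyz',c['orientation']).as_matrix()
    p=c['mtx']@(R.T@(np.array(P)-c['eye'])); return p[:2]/p[2]
E
python3 - <<'E'
from h import *
a=cv2.imread('pics/top0.png'); c=a[165:285,220:410]; cv2.imwrite('pics/topz.png',cv2.resize(c,None,fx=4,fy=4,interpolation=cv2.INTER_CUBIC))
a=cv2.imread('pics/scene0.png'); c=a[190:300,240:415]; cv2.imwrite('pics/scz.png',cv2.resize(c,None,fx=4.5,fy=4.5,interpolation=cv2.INTER_CUBIC))
for n,u,v in (('top',296,240),('top',340,236),('top',245,224),('top',371,189),('top',386,231)): print(onz(n,u,v,.085),onz(n,u,v,0))
E
```

```text
[ 0.49614512 -0.12321262  0.085     ] [ 0.50355974 -0.12800712  0.        ]
[ 0.5035671  -0.21382794  0.085     ] [ 0.51175063 -0.22801011  0.        ]
[ 0.53023403 -0.01834164  0.085     ] [ 0.54118022 -0.01227161  0.        ]
[ 0.60169503 -0.28220506  0.085     ] [ 0.62004452 -0.30347104  0.        ]
[ 0.51303591 -0.30886364  0.085     ] [ 0.5222004  -0.33289143  0.        ]
```

View pics/topz.png

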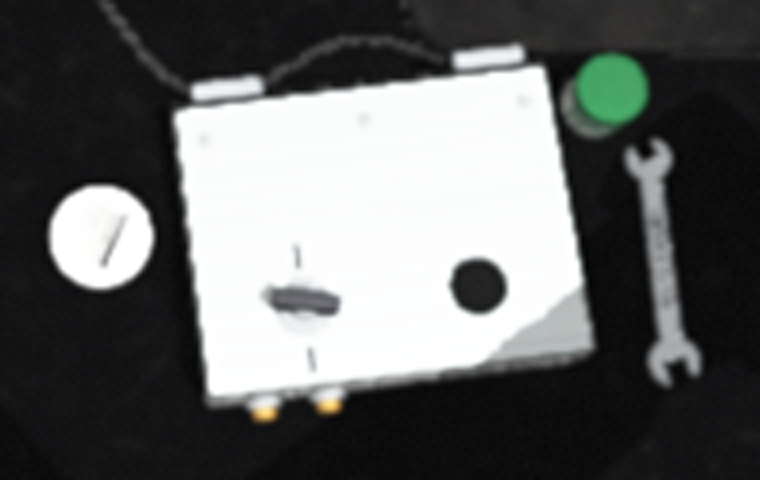

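View pics/scz.png

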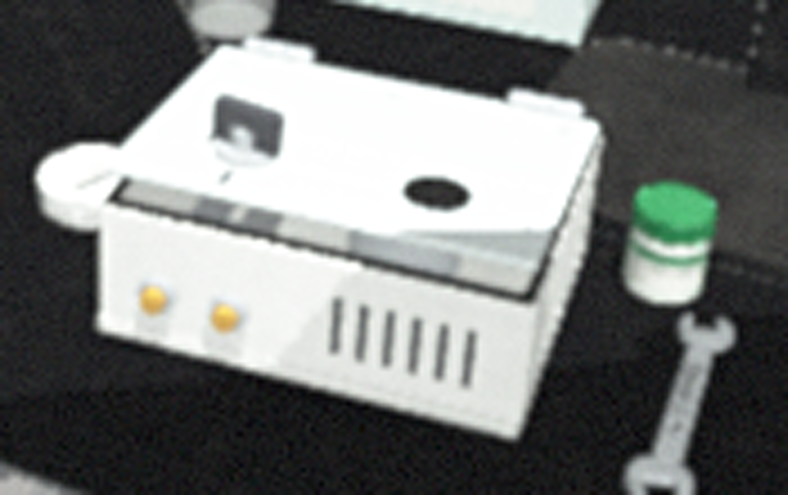

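The zoomed view shows the panel corners at crop (178,108), (545,66), (593,350) and (208,400). The index marks are at (297,256) and (312,360), and the wing is slightly rotated from crosswise. I'll get these positions accurately.

Run:
```python
from h import *
f=lambda x,y:((x+.5)/4-.5+220,(y+.5)/4-.5+165)
P=lambda x,y,z:onz('top',*f(x,y),z)
m1=P(297,256,.0774+.009+.0015);m2=P(312,360,.0895)
d=m1-m2;print('marks',m1,m2,np.degrees(np.arctan2(d[1],d[0])))
rl=P(178,108,.077);rr=P(545,66,.077);fl=P(208,398,.0907);fr=P(593,350,.0907)
for a,b in((rl,rr),(fl,fr),(fl,rl),(fr,rr)):
  d=b-a;print(d[:2],np.hypot(*d[:2]),np.degrees(np.arctan2(d[1],d[0])))
a=cv2.imread('pics/top0.png'); g=cv2.cvtColor(a,cv2.COLOR_BGR2GRAY)
n=cv2.resize(g,None,fx=4,fy=4,interpolation=cv2.INTER_CUBIC)[660:1140,880:1640]
m=(n<150).astype(np.uint8)
N,L,S,C=cv2.connectedComponentsWithStats(m)
for i in range(1,N):
  if 300<S[i,4]<6000:
    pts=np.argwhere(L==i)[:,::-1].astype(np.float32); r=cv2.minAreaRect(pts); print(S[i],C[i],r)
    print(P(*C[i],.0904),P(*C[i],.102),P(*C[i],.110))
# wing in scene
g=cv2.cvtColor(cv2.imread('pics/scene0.png'),cv2.COLOR_BGR2GRAY)
print(g[208:230,284:308])
```

```text
marks [ 0.5193522  -0.11910334  0.0879    ] [ 0.46597669 -0.12572173  0.0895    ] 7.068411220103303
[ 0.02088662 -0.19485408] 0.19597030877295965 -83.88176408800858
[ 0.02244189 -0.19547694] 0.19676094837075303 -83.45078372314164
[0.15265145 0.01464803] 0.15335263354211479 5.481168371572447
[0.15109618 0.01527089] 0.15186591376470182 5.771134222688422
[ 450  259   57   55 2449] [478.05553287 285.64352797] ((478.0, 286.0), (54.0, 56.0), 90.0)
[ 0.50298962 -0.21116637  0.0904    ] [ 0.50187363 -0.20925598  0.102     ] [ 0.50110398 -0.20793846  0.11      ]
[ 269  288   70   27 1471] [303.03059143 300.83752549] ((303.4140625, 300.6603088378906), (69.47632598876953, 24.451528549194336), 4.236394882202148)
[ 0.49602387 -0.12165446  0.0904    ] [ 0.49500702 -0.12101799  0.102     ] [ 0.49430574 -0.12057904  0.11      ]
[[255 255 254 254 255 255 255 255 254 254 254 254 254 254 254 254 254 254
  254 254 254 254 254 254]
 [255 254 255 255 255 255 255 255 255 255 255 255 254 254 254 254 254 254
  254 254 254 254 254 254]
 [254 254 255 255 254 245 250 255 255 255 255 255 255 255 255 254 254 254

[... 1246 characters left out ...]
55 255 251 236 245 249 244 237 232 228 223 184 154 126 102  92 120
  220 255 255 255 254 254]
 [254 255 255 252 229 229 240 247 246 245 243 241 240 230 207 166 135 169
  242 255 255 255 254 255]
 [254 254 255 254 246 236 231 235 240 242 240 242 245 243 239 227 217 240
  255 255 255 254 254 254]
 [254 254 255 255 255 255 247 237 236 235 233 237 237 241 243 245 253 255
  255 255 255 255 255 254]
 [254 254 255 255 255 255 251 248 251 251 251 250 250 251 254 255 255 255
  255 255 255 255 255 255]
 [255 254 254 255 255 243 209 231 254 255 255 255 255 255 255 255 255 255
  255 254 254 255 255 255]
 [255 255 255 255 248 202 193 246 255 255 255 255 255 255 255 254 255 254
  254 254 254 254 254 254]]
```

Run:
```python
from h import *
a=onz('scene',288,211,.113);b=onz('scene',302,215.2,.113);d=b-a
print(a,b,np.hypot(*d[:2]),np.degrees(np.arctan2(d[1],d[0])))
f=lambda x,y:((x+.5)/4-.5+220,(y+.5)/4-.5+165)
n=cv2.imread('pics/top0.png'); n=cv2.cvtColor(n,cv2.COLOR_BGR2GRAY)[220:255,280:315]
cv2.imwrite('pics/wz.png',cv2.resize(n,None,fx=16,fy=16,interpolation=cv2.INTER_CUBIC))
print(proj('scene',[.4945,-.1215,.102]),proj('top',[.4945,-.1215,.102]))
```

```text
[ 0.49572371 -0.1078436   0.113     ] [ 0.49471547 -0.14005464  0.113     ] 0.032226813793249466 -91.7928342665308
[293.48678519 217.58428542] [295.6267609  240.08388011]
```

View pics/wz.png

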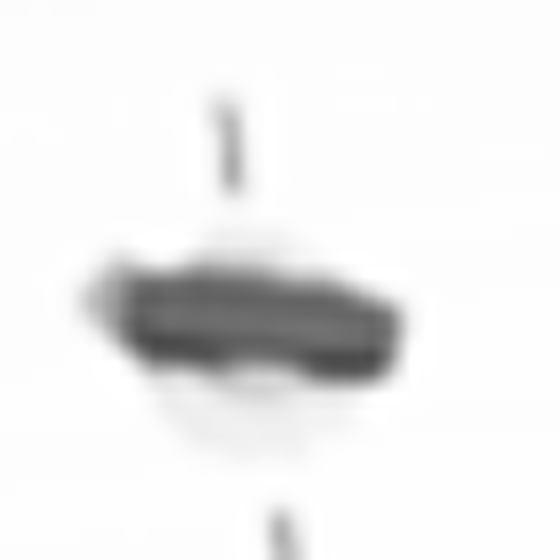

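Request:
{"op": "arm_command", "data": {"targets": [[[0, 0, 0.076], [16, 35, -4], 0], [[0, 0, 0.076], [16, 35, -4], 0], [[0, 0, 0.076], [16, 35, -4], 0], [[0, 0, 0.076], [16, 35, -4], 0], [[0, 0, 0.076], [16, 35, -4], 0], [[0, 0, 0.076], [16, 35, -4], 0], [[0, 0, 0.076], [16, 35, -4], 0]]}}

```text
t: 0.8
eef_pos: [0.3947, -0.3665, 0.3763]
ee_rot: [3.141, 0.0, -2.175]
force: [0.7, -0.4, 0.2]
width: 0.0876
```

Request:
{"op": "arm_command", "data": {"targets": [[[0, 0, 0.076], [16, 35, -5], 0], [[0, 0, 0.076], [16, 35, -5], 0], [[0, 0, 0.076], [16, 35, -5], 0], [[0, 0, 0.076], [16, 35, -5], 0], [[0, 0, 0.076], [16, 35, -5], 0], [[0, 0, 0.076], [16, 35, -5], 0], [[0, 0, 0.076], [16, 35, -5], 0], [[-0.009, 0.09, 0], [0, 0, 0], 0]]}}

```text
t: 1.6
eef_pos: [0.507, -0.12, 0.3414]
ee_rot: [3.052, -0.015, -1.639]
force: [-0.1, 0.0, 0.2]
width: 0.088
```

Request:
{"op": "arm_command", "data": {"targets": [[[0, 0, 0], [0, 0, 0], 0], [[0, 0, 0], [0, 0, 0], 0]]}}

```text
t: 1.8
eef_pos: [0.5066, -0.1231, 0.3411]
ee_rot: [3.054, -0.015, -1.645]
force: [0.8, -0.0, -0.1]
width: 0.0876
```

Request:
{"op": "arm_command", "data": {"targets": [[[0, 0, 0], [6, 4, -10], 0], [[0, 0, 0], [-1, 0, -15], 0], [[0, 0, 0], [-1, 0, -10], 0], [[0, 0, 0], [0, 0, 0], 0], [[0, 0, 0], [0, 0, 0], 0]]}}

```text
t: 2.3
eef_pos: [0.5104, -0.1194, 0.3067]
ee_rot: [3.053, -0.016, -1.646]
force: [-0.1, -0.1, 0.7]
width: 0.0875
```

Run:
```python
from h import *
for n,s in(("scene",(190,300,240,415)),("top",(165,285,220,410))):
    p,d=grab_frame(n); c=p[s[0]:s[1],s[2]:s[3],::-1]; cv2.imwrite(f"pics/{n}1.png",cv2.resize(c,None,fx=4,fy=4,interpolation=cv2.INTER_CUBIC))
s=get_state();R=Ro.from_euler('xyz',s['ee_rot']).as_matrix();print(s['eef_pos'],R, s['eef_pos']+.178*R[:,2])
```

```text
[ 0.51068779 -0.11920599  0.3072139 ] [[-0.07443136 -0.99326841 -0.08875724]
 [-0.99710296  0.0755257  -0.00903089]
 [ 0.01567355  0.08782793 -0.99601235]] [ 0.494889   -0.12081348  0.1299237 ]
```

View pics/scene1.png

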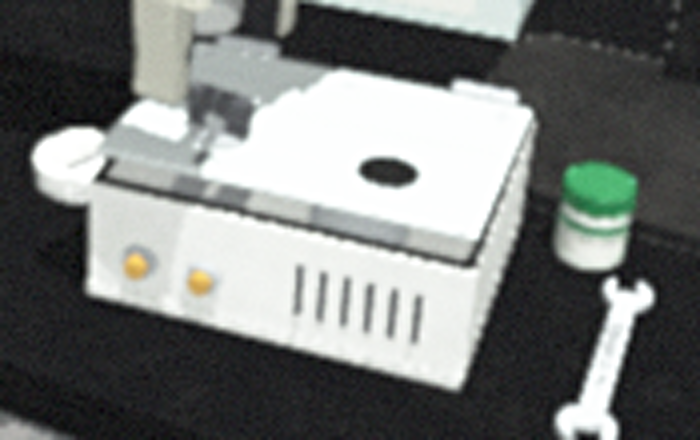

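View pics/top1.png

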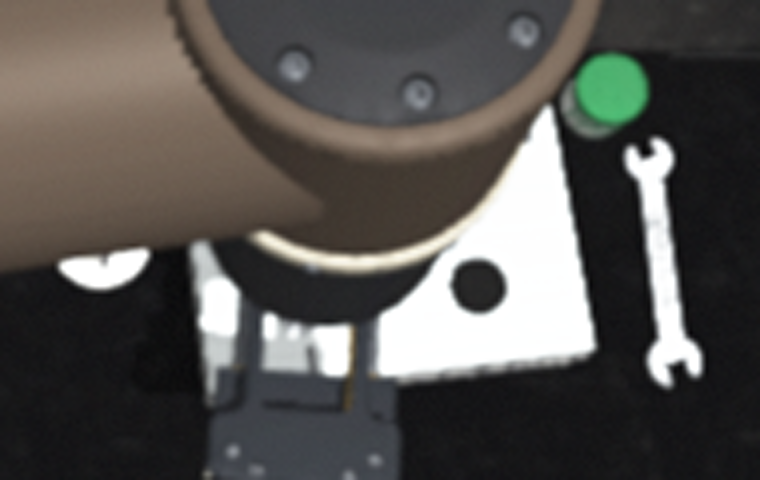

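Request:
{"op": "arm_command", "data": {"targets": [[[0, 0, 0], [0, -0.5, -15], 0], [[0, 0, 0], [-1, -0.5, -15], 0], [[0, 0, 0], [0, 0, -6], 0.3], [[0, 0, 0], [0, 0, 0], 0.5], [[0, 0, 0], [0, 0, 0], 0.6]], "squeeze": 25}}

```text
t: 2.9
eef_pos: [0.5098, -0.12, 0.2713]
ee_rot: [3.053, -0.016, -1.645]
force: [0.4, 0.3, 0.1]
width: 0.0692
```

Request:
{"op": "arm_command", "data": {"targets": [[[0, 0, 0], [0, 0, 0], 0.7], [[0, 0, 0], [0, 0, 0], 0.8], [[0, 0, 0], [0, 0, 0], 0.9], [[0, 0, 0], [0, 0, 0], 1], [[0, 0, 0], [0, 0, 0], 1], [[0, 0, 0], [0, 0, 0], 1]]}}

```text
t: 3.5
eef_pos: [0.5095, -0.12, 0.2707]
ee_rot: [3.053, -0.016, -1.645]
force: [-0.3, 0.6, 0.4]
width: 0.0213
```

Run:
```python
from h import *
for n,s in(("scene",(190,300,240,415)),):
    p,d=grab_frame(n); c=p[s[0]:s[1],s[2]:s[3],::-1]; cv2.imwrite(f"pics/{n}2.png",cv2.resize(c,None,fx=4,fy=4,interpolation=cv2.INTER_CUBIC))
s=get_state();R=Ro.from_euler('xyz',s['ee_rot']).as_matrix();print(s['eef_pos'],s['width'],s['force'],s['moment'], s['eef_pos']+.178*R[:,2])
```

```text
[ 0.50959074 -0.12002209  0.27069779] 0.017035406736486704 [ 6.8653     -2.2842669  -2.79235362] [-0.38375945 -3.14077847  0.05728727] [ 0.49366889 -0.12162425  0.09341855]
```

View pics/scene2.png

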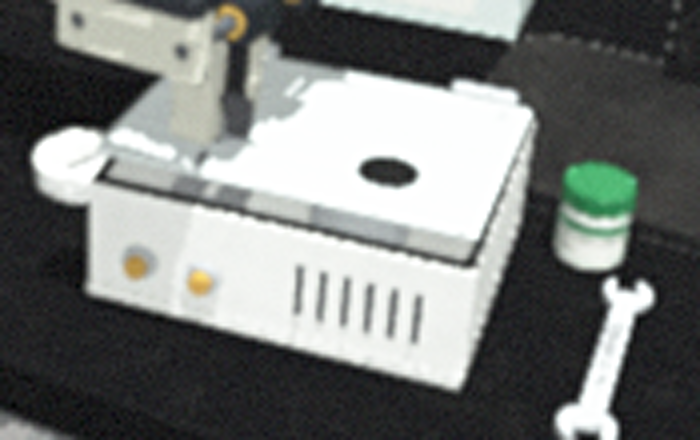

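The front finger still shows a gap and the rear finger is touching, so the wing lies about 3 mm further to +x. I'll shift over as the fingers close.

Request:
{"op": "arm_command", "data": {"targets": [[[0, 0, 0], [2.5, 0, 0], 1], [[0, 0, 0], [0.5, 0, 0], 1], [[0, 0, 0], [0, 0, 0], 1], [[0, 0, 0], [0, 0, 0], 1]]}}

```text
t: 3.95
eef_pos: [0.5113, -0.1201, 0.2702]
ee_rot: [3.049, -0.016, -1.646]
force: [-5.0, 0.1, 2.8]
width: 0.0147
```

Run:
```python
from h import *
s=get_state();R=Ro.from_euler('xyz',s['ee_rot']).as_matrix();print(s['eef_pos'],s['ee_rot'],s['width'],s['force'],s['moment'], s['eef_pos']+.178*R[:,2])
```

```text
[ 0.51133461 -0.1201152   0.2702043 ] [ 3.04908588 -0.01593885 -1.64554872] 0.014716705119333729 [-5.02658353  0.12179169  2.84740584] [ 0.37877141  1.78933206 -0.07798568] [ 0.49472683 -0.12170419  0.09298789]
```

Request:
{"op": "arm_command", "data": {"targets": [[[0, 0, 0], [0, 0, 0], 1], [[0, 0, 0], [0, 0, 0], 1], [[0, 0, 0], [0, 0, 0], 1], [[0, 0, 0], [0, 0, 0], 1]]}}

```text
t: 4.35
eef_pos: [0.5113, -0.1201, 0.2702]
ee_rot: [3.049, -0.016, -1.646]
force: [-5.2, 1.6, 2.8]
width: 0.0146
```

Run:
```python
from h import *
for n,s in(("scene",(190,300,240,415)),):
    p,d=grab_frame(n); c=p[s[0]:s[1],s[2]:s[3],::-1]; cv2.imwrite(f"pics/{n}3.png",cv2.resize(c,None,fx=4,fy=4,interpolation=cv2.INTER_CUBIC))
s=get_state();R=Ro.from_euler('xyz',s['ee_rot']).as_matrix();print(s['eef_pos'],s['ee_rot'],s['width'],s['force'],s['moment'], s['eef_pos']+.178*R[:,2])
```

```text
[ 0.51134221 -0.12012442  0.27023203] [ 3.0491967  -0.01593908 -1.64554062] 0.014848172071548942 [-4.86020679  0.66294536  3.11015035] [ 0.40899275  1.83510172 -0.09714292] [ 0.49475402 -0.12171508  0.09301379]
```

View pics/scene3.png

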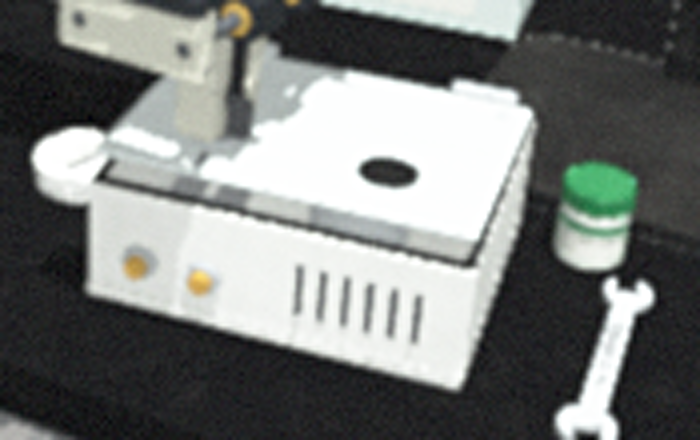

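Request:
{"op": "arm_command", "data": {"targets": [[[0, 0, 0], [-1, 0, 0], 1], [[-0.009, -0.001, -0.1], [0, 0, 0], 1], [[-0.009, -0.001, -0.1], [0, 0, 0], 1], [[-0.009, -0.001, -0.1], [0, 0, 0], 1], [[-0.009, -0.001, -0.1], [0, 0, 0], 1], [[0, 0, 0], [0, 0, 0], 1]], "squeeze": 40}}

```text
t: 5.0
eef_pos: [0.5115, -0.1202, 0.2706]
ee_rot: [3.066, -0.05, -2.047]
force: [-0.8, -1.9, 0.1]
width: 0.0143
```

```bash
cat > st.py <<'E'
from h import *
s=get_state();R=Ro.from_euler('xyz',s['ee_rot']).as_matrix();np.set_printoptions(precision=4,suppress=True)
j=R[:,1];print(s['t'],s['eef_pos'],'jaw',np.degrees(np.arctan(j[1]/j[0])),'z',R[:,2],'w',s['width'],s['force'],s['moment'],'tip', s['eef_pos']+.178*R[:,2],'q',s['q'])
E
python3 st.py
python3 - <<'E'
from h import *
for n,s in(("scene",(190,300,240,415)),):
    p,d=grab_frame(n); c=p[s[0]:s[1],s[2]:s[3],::-1]; cv2.imwrite(f"pics/{n}4.png",cv2.resize(c,None,fx=4,fy=4,interpolation=cv2.INTER_CUBIC))
E
```

```text
5.0 [ 0.5115 -0.1202  0.2706] jaw -27.49675968111998 z [-0.0897 -0.0093 -0.9959] w 0.014256555462590578 [-0.8231 -1.8759  0.0513] [-0.5751  0.4049  0.0736] tip [ 0.4955 -0.1219  0.0933] q [ 0.1414  0.2718 -0.4549 -0.0042 -0.9343 -0.6168]
```

View pics/scene4.png

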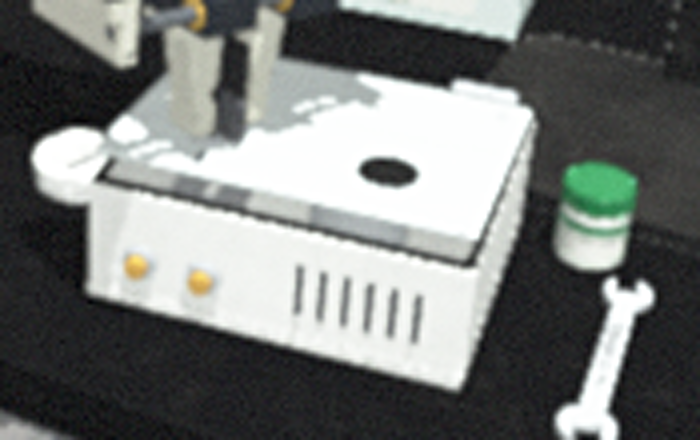

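The fastener is turning with the jaws. I'll go on another 1.0 rad.

Request:
{"op": "arm_command", "data": {"targets": [[[-0.009, -0.001, -0.1], [0, 0, 0], 1], [[-0.009, -0.001, -0.1], [0, 0, 0], 1], [[-0.009, -0.001, -0.1], [0, 0, 0], 1], [[-0.009, -0.001, -0.1], [0, 0, 0], 1], [[0, 0, 0], [0, 0, 0], 1]]}}

```text
t: 5.55
eef_pos: [0.5119, -0.1205, 0.2706]
ee_rot: [3.093, -0.074, -2.447]
force: [0.6, -5.0, -3.5]
width: 0.0142
```

```bash
python3 st.py
```

```text
5.55 [ 0.5119 -0.1205  0.2706] jaw -50.42773378467836 z [-0.0883 -0.01   -0.996 ] w 0.014165472507907471 [ 0.6138 -5.0174 -3.5009] [-1.9701 -0.8507  0.137 ] tip [ 0.4962 -0.1223  0.0933] q [ 0.1411  0.2719 -0.4549 -0.0032 -0.9329 -1.0174]
```

Request:
{"op": "arm_command", "data": {"targets": [[[-0.009, -0.001, -0.1], [0, 0, 0], 1], [[-0.009, -0.001, -0.1], [0, 0, 0], 1], [[-0.009, -0.001, -0.1], [0, 0, 0], 1], [[-0.009, -0.001, -0.1], [0, 0, 0], 1], [[-0.009, -0.001, -0.1], [0, 0, 0], 1], [[-0.009, -0.001, -0.1], [0, 0, 0], 1], [[0, 0, 0], [0, 0, 0], 1]]}}

```text
t: 6.25
eef_pos: [0.5122, -0.1212, 0.2707]
ee_rot: [-3.138, -0.088, -3.052]
force: [3.2, -10.9, -4.7]
width: 0.0142
```

```bash
python3 st.py
python3 - <<'E'
from h import *
for n,s in(("scene",(190,300,240,415)),):
    p,d=grab_frame(n); c=p[s[0]:s[1],s[2]:s[3],::-1]; cv2.imwrite(f"pics/{n}5.png",cv2.resize(c,None,fx=4,fy=4,interpolation=cv2.INTER_CUBIC))
E
```

```text
6.25 [ 0.5122 -0.1212  0.2707] jaw -84.822653358192 z [-0.0874 -0.0116 -0.9961] w 0.014238981356032266 [  3.192  -10.9372  -4.6981] [-4.1015 -1.4548  0.3931] tip [ 0.4966 -0.1232  0.0934] q [ 0.1404  0.272  -0.4554 -0.0009 -0.9317 -1.6204]
```

View pics/scene5.png

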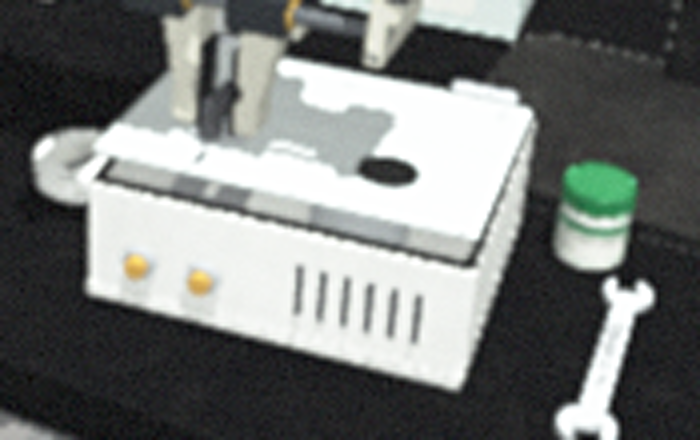

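Request:
{"op": "arm_command", "data": {"targets": [[[0, 0, 0], [0, -1, 0], 0.5], [[0, 0, 0], [0, 0, 0], 0.5], [[0, 0, 0], [0, 0, 0], 0.5], [[0, 0, 0], [0, 0, 0], 0.5], [[0, 0, 0], [3, 0, 30], 0.5], [[0, 0, 0], [3, 0, 40], 0.5], [[0, 0, 0], [0, -45, 30], 0.5], [[0, 0, 0], [0, -45, 0], 0.8]]}}

```text
t: 7.1
eef_pos: [0.519, -0.2077, 0.3735]
ee_rot: [-3.138, -0.081, -3.047]
force: [1.4, 0.1, -0.4]
width: 0.04
```

```bash
python3 st.py
python3 - <<'E'
from h import *
for n,s in(("scene",(190,300,240,415)),("top",(165,285,220,410))):
    p,d=grab_frame(n); c=p[s[0]:s[1],s[2]:s[3],::-1]; cv2.imwrite(f"pics/{n}6.png",cv2.resize(c,None,fx=4,fy=4,interpolation=cv2.INTER_CUBIC))
E
```

```text
7.1 [ 0.519  -0.2077  0.3735] jaw -84.55941937829287 z [-0.0802 -0.0113 -0.9967] w 0.039973251317857 [ 1.3928  0.0845 -0.4304] [ 0.0148 -0.5606  0.0109] tip [ 0.5048 -0.2097  0.1961] q [-0.0254  0.2156 -0.2694  0.0145 -1.1658 -1.4568]
```

View pics/scene6.png

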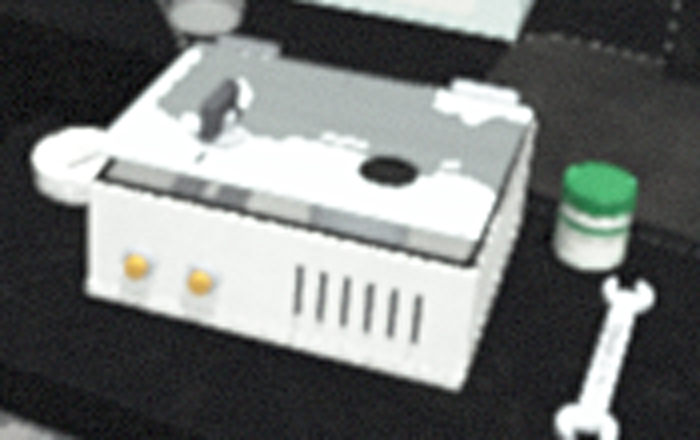

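View pics/top6.png

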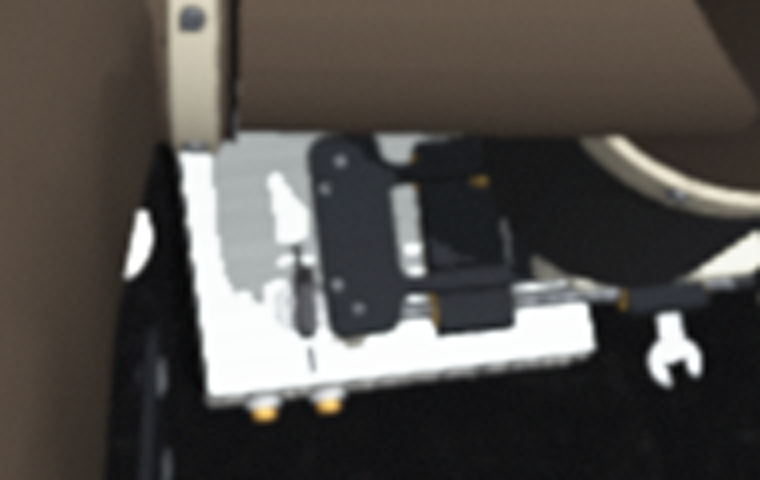

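The wing now lies in line with both index marks, at crop (300,250) and (312,358) in the top view. Next I'll close the fingers, straighten the tool over the pad and press.

Request:
{"op": "arm_command", "data": {"targets": [[[0.008, -0.081, 0], [-16, -3, 0], 1], [[0, 0, 0], [0, 0, -20], 1], [[0, 0, 0], [0, 0, -20], 1], [[0, 0, 0], [0, 0, -20], 1], [[0, 0, 0], [0, 0, -13], 1], [[0, 0, 0], [0, 0, 0], 1], [[0, 0, 0], [0, 0, 0], 1]]}}

```text
t: 7.9
eef_pos: [0.5018, -0.2105, 0.2957]
ee_rot: [-3.14, -0.008, -3.051]
force: [0.7, -0.2, 0.7]
width: 0.0005
```

```bash
python3 st.py
python3 - <<'E'
from h import *
for n,s in(("scene",(190,300,240,415)),):
    p,d=grab_frame(n); c=p[s[0]:s[1],s[2]:s[3],::-1]; cv2.imwrite(f"pics/{n}7.png",cv2.resize(c,None,fx=4,fy=4,interpolation=cv2.INTER_CUBIC))
E
```

```text
7.9 [ 0.5018 -0.2105  0.2957] jaw -84.80202937697689 z [-0.0079 -0.0018 -1.    ] w 0.00045411321488386826 [ 0.7211 -0.1682  0.7262] [-0.084  -0.0813 -0.0062] tip [ 0.5004 -0.2108  0.1177] q [-0.0362  0.2457 -0.422   0.0027 -0.9109 -1.4456]
```

View pics/scene7.png

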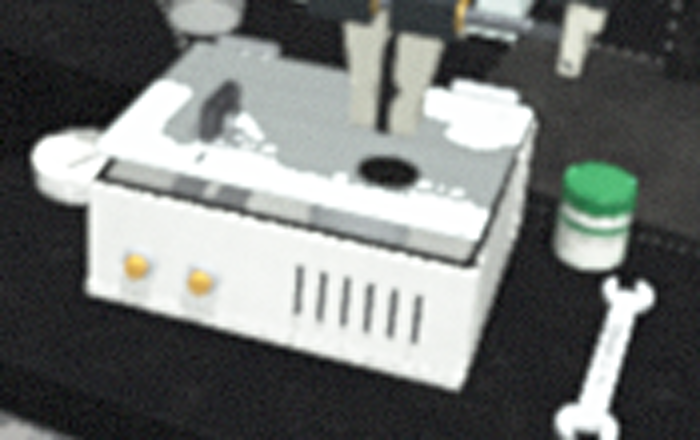

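Request:
{"op": "arm_command", "data": {"targets": [[[0, 0, 0], [2.5, 0, -12], 1], [[0, 0, 0], [0, 0, -12], 1], [[0, 0, 0], [0, 0, -3], 1], [[0, 0, 0], [0, 0, -3], 1], [[0, 0, 0], [0, 0, -3], 1], [[0, 0, 0], [0, 0, 0], 1], [[0, 0, 0], [0, 0, 0], 1]]}}

```text
t: 8.65
eef_pos: [0.5037, -0.2107, 0.2625]
ee_rot: [-3.141, -0.008, -3.051]
force: [-2.2, 0.6, 4.5]
width: 0.0004
```

```bash
python3 st.py
```

```text
8.65 [ 0.5037 -0.2107  0.2625] jaw -84.8375839187699 z [-0.0083 -0.0016 -1.    ] w 0.00039178204424892253 [-2.1895  0.5803  4.4554] [ 0.3737  0.9449 -0.0323] tip [ 0.5023 -0.211   0.0846] q [-0.0364  0.288  -0.4547  0.0026 -0.8364 -1.446 ]
```

Contact shows about 4.5 N with the tips at 84.6 mm, so there's about 4.6 mm left to the shut position.

Request:
{"op": "arm_command", "data": {"targets": [[[0, 0, 0], [0, 0, -2], 1], [[0, 0, 0], [0, 0, -2], 1], [[0, 0, 0], [0, 0, -1], 1], [[0, 0, 0], [0, 0, 0], 1], [[0, 0, 0], [0, 0, 0], 1]]}}

```text
t: 9.15
eef_pos: [0.5037, -0.2108, 0.2583]
ee_rot: [-3.14, -0.008, -3.051]
force: [-4.7, 0.9, 10.4]
width: 0.0006
```

```bash
python3 st.py
```

```text
9.15 [ 0.5037 -0.2108  0.2583] jaw -84.83016661591424 z [-0.0078 -0.0019 -1.    ] w 0.0005521422689842334 [-4.7121  0.8788 10.3792] [0.6065 1.7948 0.0037] tip [ 0.5024 -0.2111  0.0803] q [-0.0365  0.2932 -0.4595  0.0029 -0.8258 -1.4461]
```

Request:
{"op": "arm_command", "data": {"targets": [[[0, 0, 0], [0, 0, -1], 1], [[0, 0, 0], [0, 0, -1], 1], [[0, 0, 0], [0, 0, 0], 1], [[0, 0, 0], [0, 0, 0], 1]]}}

```text
t: 9.55
eef_pos: [0.5037, -0.2107, 0.2577]
ee_rot: [-3.14, -0.007, -3.051]
force: [-10.2, 4.6, 24.4]
width: 0.0007
```

```bash
python3 st.py
```

```text
9.55 [ 0.5037 -0.2107  0.2577] jaw -84.79681895516997 z [-0.0073 -0.0023 -1.    ] w 0.0006693044985169336 [-10.2464   4.5968  24.4107] [1.8632 3.6468 0.0113] tip [ 0.5024 -0.2111  0.0797] q [-0.0363  0.2936 -0.4607  0.0035 -0.8237 -1.4461]
```

Run:
```python
from h import *
for n,s in(("scene",(190,300,240,415)),("top",(165,285,220,410))):
    p,d=grab_frame(n); c=p[s[0]:s[1],s[2]:s[3],::-1]; cv2.imwrite(f"pics/{n}8.png",cv2.resize(c,None,fx=4,fy=4,interpolation=cv2.INTER_CUBIC))
```

```text
(no output)
```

View pics/scene8.png

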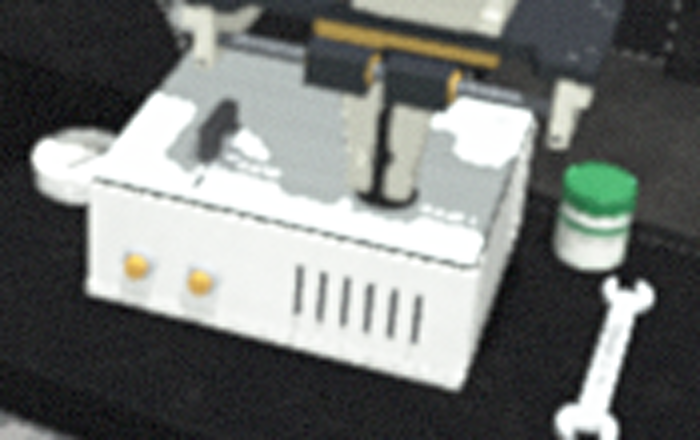

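View pics/top8.png

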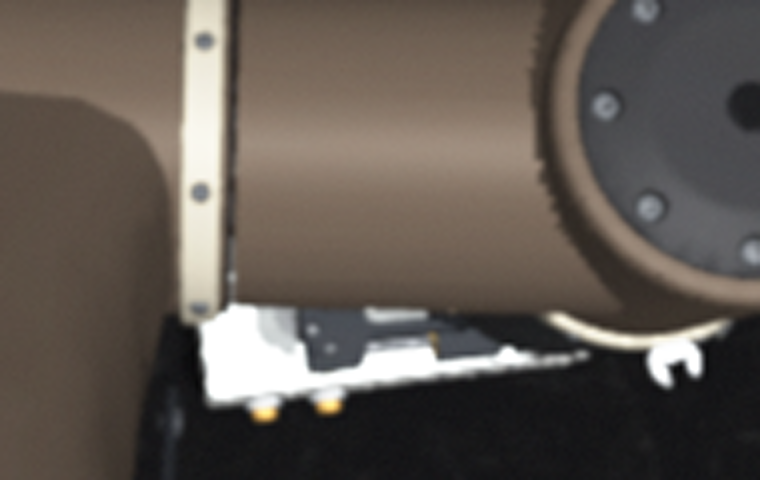

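The panel's front edge is down on its frame with the gap closed, at crop (95–475, 180–262). The wing is aligned, the fingers are on the pad, and the tin, jar and wrench look unmoved. I'm handing in.

```bash
python3 -c "
from station import *
print(job_done())"
```

```text
the job is handed in; nothing more can be done
None
```

The fastener is turned and the panel is shut, and I handed in with the closed fingers still pressing on the push pad, at about 10 s of the 51 s allowed.

- **Fastener:** I gripped the wing square to the tilted panel and turned it about 80° clockwise, past the click. After release, both camera views showed it in line with the two index marks.
- **Panel:** The force rose from 10 N to 24 N over the last 0.6 mm, which shows the firm stop. The fingertips were then 79.7 mm above the bench, against 80 mm expected, and the scene picture shows the front gap closed.
- **Tin, jar and wrench:** They look unmoved in the scene picture. The arm hid the tin and jar and most of the wrench in the last top view, so that view doesn't confirm it.
- **Disagreements:** The gripper read about 14 mm on the 10 mm wing, and I didn't find out why. The wing also sat about 2–3 mm from where I first measured it, so I shifted the grip while closing.

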